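# Push the cartridge rack past the spring gate into the sanitiser bay

## Robot

A 7-joint arm with a two-finger parallel gripper is mounted at the origin on the work surface. World frame = base frame: x ahead of the robot, y to its left, z up, the work surface at z = 0. Lengths are in m, angles in rad, forces in N, time in s.
With the tool pointing down it reaches from about 0.4 to 0.875 m from the base axis. Payload 19.3 kg.
Tool frame: the origin (TCP) lies at the very end of the fingers, on their centre line; the grasp point (between the pads) lies 19 mm behind it; z points along the fingers, y is the direction in which the jaws open and shut (so a half turn about z gives the same grasp; the last joint's range is limited). The gripper opens to 85 mm and grips with 20 to 120 N. Pads are 22 mm wide; open, the fingers measure 114 mm over their backs; the gripper's body (76 mm by 85 mm) begins 54 mm behind the grasp point. The pads swing forward as they close: fully open they stand 13 mm farther back than shut.
Start: joints at [-1.333, 0.521, -0.036, 1.599, 0.021, 1.021, -0.113], TCP at [0.189, 0.596, 0.231] pointing down, gripper open.
Joint ranges: [-2.91, 2.91], [-0.3, 2.13], [-1.5, 1.42], [0.17, 2.43], [-1.26, 4.41], [0.16, 1.93], [-2.52, 2.52]. Speed limits (rad/s): [1.89, 1.89, 2.39, 2.39, 3.01, 3.01, 3.01].

## Interface

Orientations are given as [roll, pitch, yaw] about the fixed x, y, z axes, in that order (R = Rz(yaw) Ry(pitch) Rx(roll)).
In Python, from workcell import bot, vision, job_done gives the robot as it stands.
- The arm moves only by the tool arm_command, never from a script. Its arguments are lists of equal length, an entry for each row: "gripper": the finger opening in cm, from 0 to 8.54; "slide": the shift along the tool's x, y, z in cm, a list of three; "turn": the turn, a rotation vector about the tool's x, y, z in degrees, a list of three. A call has 1 to 5 rows; each row is the pose to reach, as a shift and turn from the pose commanded when the call began, along the tool's axes at that moment; what a row does not reach only later rows make up. A row lasts 1/8 s, in which the tool goes at most 62.5 mm and 10.7 degrees, less where a joint would pass 70% of its speed; a pose out of reach is approached as far as the arm can. A call with a gripper value outside its range is refused whole. The fingers move at their own pace and stop on an object; "force" is the grip in N (left out, the last holds). Time passes only in rows, so rows that repeat a pose let the fingers close. It gives the time, the measured TCP pose, the force and the opening at its end, in the units of the state.
- bot.observe(): the state, without advancing time (a new reading comes with each control period).
- vision.grab_frame(name): name is "side" or "top"; returns the picture (400x640x3 uint8, blue, green, red); there is no depth.
- vision.camera_model(name): a dict with "mtx" (3x3 intrinsics, pixels), "k1" (the pictures are not rectified: a ray, as slopes to the right and down, at radius r is drawn at 1 + k1 r^2 times it, then the intrinsics apply), "T" (4x4, takes a point from camera to world coordinates). Camera axes: x right, y down, z forward; pixel columns grow to the right and rows downward; lengths in m; the calibration is good to about 2 mm. A picture is of the moment at which its call begins. camera_model takes no time and is no camera call.
- job_done(): hands the job in, once; it reports no verdict.
The state is a dict: "clock": time; "qpos": joint angles; "qd": joint speeds; "joint_efforts": joint torques, N m; "position": TCP position; "tool_rot": TCP orientation; "force": force on the tool from outside, world axes, zero at the start; "moment": the same for the moment, N m; "grip_width": finger opening in m.
Only numpy, scipy, OpenCV 4.12 (cv2) and the standard library are available. Lean on these libraries where they do the work, as an engineer would, in place of code of your own. Each camera call takes 0.05 s, during which the arm holds its last target. There are 200 camera calls.

## Task

Hold the chute's orange gate open by pressing its yellow pedal down with one fingertip, and while holding it push the cartridge rack along the chute with the other finger, past the gate and fully home against the end stop of the bay, without the gate and the rack touching each other. Then let the pedal up so that the gate shuts behind the cartridges. Only push: do not lift the rack or tip it, and leave the ink bottle, the balm jar and the tattoo pen where they are.

Things in the scene. Friction and masses are not known exactly. Their poses are not given: they have to be found in the camera images.
- chute: Fixed straight open-topped chute. Origin on the table under its centre line; x = push direction, y = towards the pedal, z up. Floor top at z 6 mm, x -154 to 246. Walls: inner faces y +-34, 6 thick, top z 30 (46 in the white bay, x 146 to 242). Gate crosses at x 140. Steel hinge brackets at x -152 and 118, y 38 to 54, top z 46.
- hinge (a point): Point on the common hinge axis of pedal and gate: chute x 0, y 46, z 40 mm. The axis (a 10 mm steel shaft, x -160 to 154) is parallel to the chute's x. At the chute's far end the bay's white end stop has its near face at chute x 234, top at z 61; behind it a white box reaches to x 293, 45 high.
- rack: Loose black rack in the chute, 164 long, 62 wide, 0.18 to 0.38 kg. Origin: foot of the REAR face of its mauve push plate, mid-width, on the chute floor; x = push direction. Plate: 6 thick, 62 wide, 50 tall: push its rear face. A 6 mm high deck joins it to the block of cartridges. Starts with origin at chute x -80 to -40; fully home it is at x 70, its front against the stop.
- block (a point): Top centre of the rack's block of capped needle cartridges: rack x 124 mm, 40 above the chute floor. The block spans rack x 84 to 164. Fully home, the block is 11 mm past the gate and the push plate still 61 mm before it, so the gate shuts between them over the low deck, touching nothing.
- pedal (a point): Middle of the yellow pedal with black treads: chute x -145 to 85, reaching out 4 to 70 mm from the hinge axis, 4 mm thick. At rest it slopes up outwards 0.35 rad (outer edge 64 mm above the table); fully down it slopes down outwards 0.40 rad (edge 13 mm). Springs back; 3 to 5 N at 35 mm from the hinge presses it down. A fingertip can slide along it in x.
- gate (a joint): Angle of pedal and gate together (rad): 0 = gate shut, pedal up; 0.75 = pedal fully down. The gate clears the block from about 0.5; hold 0.6 or more. A spring shuts it; the rack cannot push it open.
- blade (a point): Middle of the lower edge of the orange gate blade, 30 wide, 58 tall, 6 thick, at chute x 140. Shut: chute y -34 to -4, 24 mm above the table. It hangs from a steel arm over the chute and swings up and towards the pedal as the pedal goes down; its top then reaches 130 mm above the table.
- ink_bottle: Dark capped ink bottle, 36 diameter, 105 tall, origin at its foot. Leave alone.
- balm_jar: Amber jar with white lid, 54 diameter, 42 tall, origin at its foot. Leave alone.
- pen: Black cordless tattoo pen with a red band, lying, 130 long, 25 thick, origin under its middle, x along it. Leave alone.
There are look-alikes about, which are no part of the job. Leave any green look-alike of the rack alone.

How it is judged:
On the way, in this order (a step that is already met when the one before it is completed fails the run):
1. a finger holds the pedal down, with the gate open, while the rack still stands before the gate (value of joint gate above 0.45 rad and contact force between the fingers and gate above 0.3 N and x of rack in the frame of chute below -0.02 m), for 0.1 s.
2. with a finger still holding the pedal down, a finger pushes the rack on under the open gate (value of joint gate above 0.45 rad and contact force between the fingers and gate above 0.3 N and contact force between the fingers and rack above 0.1 N and x of rack in the frame of chute above 0 m), for 0.1 s.
At the end, for the whole second after the job is handed in: The rack stands flat in the chute within 7 mm of fully home against the end stop, at rest, and the gate is shut (below 0.06 rad) behind the cartridge block (x of rack in the frame of chute between 0.063 and 0.075 m and angle between rack's own z axis and vertical below 0.06 rad and z of rack in the frame of chute below 0.01 m and value of joint gate below 0.06 rad and linear speed of rack below 0.01 m/s); the robot touches nothing.
It fails at once if the gate and the rack touch (over 1 N) (contact force between gate and rack above 1 N).
It fails at once if the rack is lifted by over 12 mm or tipped by over 0.2 rad (z of rack in the frame of chute above 0.018 m or angle between rack's own z axis and vertical above 0.2 rad).
It fails at once if the ink bottle, jar or pen is moved by over 20 mm (distance of any of ink_bottle, balm_jar, pen from where it was at the start of the episode above 0.02 m).
It also fails if it takes over 45 s, if anything falls off the work surface, if the arm or the gripper's body presses on something with over 40 N, if the wrist force passes 120 N, or if a joint passes its speed limit or range.

## Working session

There is one attempt and no reset: what is moved stays moved. The work goes in short steps, Python scripts to look and compute and a tool call to move; the robot and the scene stay as the last step left them, time stands still between calls to the robot, and variables do not carry over. Pictures are saved under pics/ and viewed, about 8 in all and at most 12, crops included, and the job is handed in when it is done.

Besides the shell and the picture viewer there is one more tool, called after ">>>" as name(argument=value, ...), one argument or row to a line, values as JSON. arm_command: Moves the arm, as the interface text tells. Its arguments: {"type":"object","properties":{"gripper":{"type":"array","items":{"type":"number"}},"slide":{"type":"array","items":{"type":"array","items":{"type":"number"}}},"turn":{"type":"array","items":{"type":"array","items":{"type":"number"}}},"force":{"type":"number"}},"required":["gripper","slide","turn"]}

```bash
mkdir -p pics
python3 - <<'E'
from workcell import bot, vision
import cv2
for n in("top","side"):
    cv2.imwrite(f"pics/{n}0.png",vision.grab_frame(n)); print(n,vision.camera_model(n))
print(bot.observe())
E
```

```text
top {'mtx': array([[518.9170785 ,   0.        , 325.30781161],
       [  0.        , 518.9170785 , 196.01757317],
       [  0.        ,   0.        ,   1.        ]]), 'k1': -0.05701655783359131, 'T': array([[-2.83181463e-02, -9.93155058e-01,  1.13318634e-01,
         4.47922980e-01],
       [-9.99396751e-01,  3.04100176e-02,  1.67739350e-02,
         1.17619451e-03],
       [-2.01051400e-02, -1.12775268e-01, -9.93417094e-01,
         1.19734705e+00],
       [ 0.00000000e+00,  0.00000000e+00,  0.00000000e+00,
         1.00000000e+00]])}
side {'mtx': array([[382.87149437,   0.        , 320.01089063],
       [  0.        , 382.87149437, 205.04857494],
       [  0.        ,   0.        ,   1.        ]]), 'k1': -0.0932981001670305, 'T': array([[-0.95994095, -0.17598386,  0.21804368,  0.3711055 ],
       [-0.28007003,  0.62652814, -0.72733986,  0.6275076 ],
       [-0.00861042, -0.75927081, -0.65071783,  0.59513033],
       [ 0.        ,  0.        ,  0.        ,  1.        ]])}
{'clock': 0.1, 'qpos': array([-1.33319423,  0.52198299, -0.03630869,  1.59991664,  0.02119267,
        1.02114896, -0.11276014]), 'qd': array([ 2.47901560e-05, -6.73601224e-04,  3.67255928e-05, -9.91122585e-04,
       -1.93306410e-04, -6.52779895e-04, -8.89282200e-04]), 'joint_efforts': array([ 2.48667013e-03, -9.28478694e+01,  1.98355839e+00, -3.70540059e+01,
        1.81476620e-02,  5.13582389e-03,  6.52915929e-06]), 'position': array([0.18930225, 0.59532332, 0.230778  ]), 'tool_rot': array([-3.14052436e+00,  7.91250543e-05,  2.83379878e+00]), 'force': array([-0.35815576,  0.19622414,  0.8297833 ]), 'moment': array([-0.00143163,  0.0025736 ,  0.02888811]), 'grip_width': 0.08544835177464924}
```

View pics/top0.png

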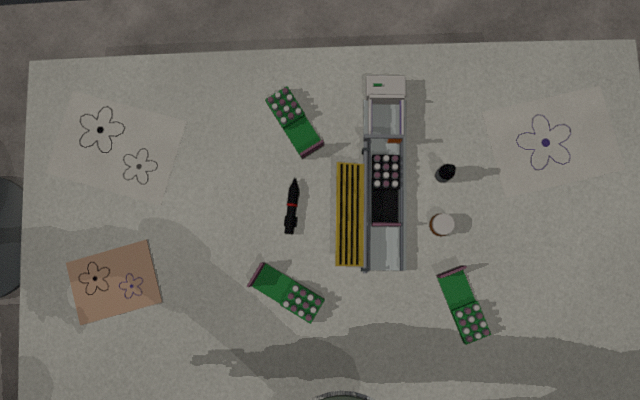

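View pics/side0.png

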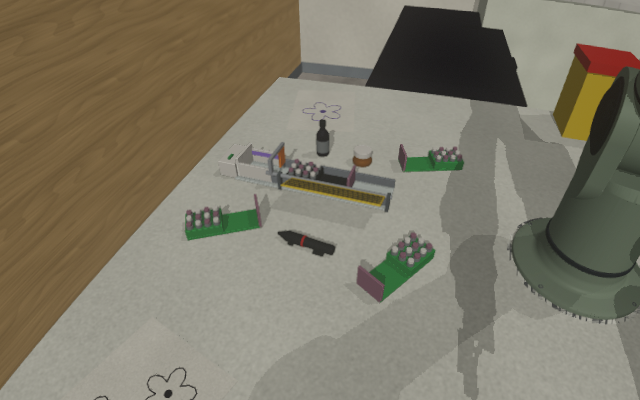

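The top view shows the chute running up the image, columns 365–405 and rows 75–270. The pedal is at columns 337–365, the orange gate near (393,141), and the mauve plate near (387,223). The chute x axis is close to world +x.

```bash
cat > h.py <<'E'
import numpy as np, cv2
from workcell import bot, vision
def ray(n,uv):
    c=vision.camera_model(n); uv=np.asarray(uv,float).reshape(-1,1,2)
    p=cv2.undistortPoints(uv,c["mtx"],np.array([c["k1"],0,0,0.]))[:,0]
    d=np.c_[p,np.ones(len(p))]@c["T"][:3,:3].T
    return c["T"][:3,3],d
def plane(n,uv,z):
    o,d=ray(n,uv); return o+d*((np.atleast_1d(z)-o[2])/d[:,2])[:,None]
def proj(n,P):
    c=vision.camera_model(n); T=np.linalg.inv(c["T"]); r=cv2.Rodrigues(T[:3,:3])[0]
    return cv2.projectPoints(np.asarray(P,float).reshape(-1,1,3),r,T[:3,3],c["mtx"],np.array([c["k1"],0,0,0.]))[0][:,0]
E
python3 - <<'E'
from h import *
im=cv2.imread("pics/top0.png"); hsv=cv2.cvtColor(im,cv2.COLOR_BGR2HSV)
m=cv2.inRange(hsv,(18,110,60),(35,255,255)); m[:150]=0;m[:, :325]=0;m[:,375:]=0;m[275:]=0
m=cv2.morphologyEx(m,cv2.MORPH_CLOSE,np.ones((7,7)))
c=max(cv2.findContours(m,0,2)[0],key=cv2.contourArea)
b=cv2.boxPoints(cv2.minAreaRect(c)); print(b)
b=b[np.argsort(b[:,0])]
for p,z in ((b[:2],.066),(b[2:],.043)): 
    q=plane("top",p,z); print(q); d=q[1]-q[0]; print(np.linalg.norm(d),np.arctan2(d[1],d[0]))
mm=cv2.inRange(hsv,(140,40,40),(179,255,255)); mm[:200]=0;mm[240:]=0;mm[:,:365]=0;mm[:,410:]=0
y,x=np.nonzero(mm);print(np.c_[x,y][::8].T)
cr=im[60:285,320:420]; cv2.imwrite("pics/crop.png",cv2.resize(cv2.rotate(cr,cv2.ROTATE_90_CLOCKWISE),None,fx=3.5,fy=3.5,interpolation=cv2.INTER_CUBIC))
E
```

```text
[[336. 162.]
 [363. 162.]
 [363. 265.]
 [336. 265.]]
[[ 0.65190972 -0.00549655  0.066     ]
 [ 0.42613628  0.00140832  0.066     ]]
0.2258789994466108 3.1110189734231355
[[ 0.65413407 -0.06645264  0.043     ]
 [ 0.42398788 -0.05810876  0.043     ]]
0.23029739438313193 3.105353801072325
[[373 381 373 381 389 397 376 384 392 400 379 387 395]
 [222 222 223 223 223 223 224 224 224 224 225 225 225]]
```

View pics/crop.png

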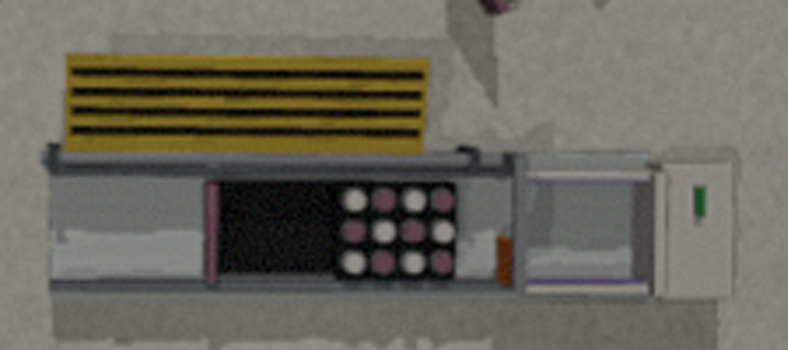

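The crop shows the pedal corners at (66,55), (430,60), (424,153) and (66,153). The shaft runs from (45,158) to (522,158), the box's far edge is at X 735 and Y 163–297, and the plate is at X 205–217. The rack is clearly short of the gate.

Run:
```python
from h import *
from scipy.optimize import least_squares
# crop px , chute coords
L=[((66,55),(-145,46+70*np.cos(.35),66)),((430,60),(85,46+70*np.cos(.35),66)),((66,153),(-145,51,43)),((424,153),(85,51,43)),
((45,158),(-160,46,44)),((735,230),(293,0,45)),((50,285),(-154,-37,30)),((648,290),(242,-40,46))]
uv=np.array([(320+p[1]/3.5,284.5-p[0]/3.5) for p,_ in L]); C=np.array([c for _,c in L])/1000
W=plane("top",uv,C[:,2])
def f(s):
    c,n=np.cos(s[2]),np.sin(s[2]); return W[:,:2]-(C[:,:2]@np.array([[c,n],[-n,c]])+s[:2])
r=least_squares(lambda s:f(s).ravel(),[.57,-.1,-.03],loss="soft_l1",f_scale=.002); print(r.x); print((f(r.x)*1000).round(1))
c,n=np.cos(r.x[2]),np.sin(r.x[2]);R=np.array([[c,-n],[n,c]])
pl=[(320+Y/3.5,284.5-X/3.5) for X,Y in((205,182),(205,283))]
print("plate rear top chute",(plane("top",pl,.056)[:,:2]-r.x[:2])@R)
for x,y in((-93,50),(58,50)): print(R@[x/1e3,y/1e3]+r.x[:2])
np.save("ch.npy",r.x); print(bot.observe()["tool_rot"])
```

```text
[ 0.56436378 -0.11491025 -0.03959281]
[[ 0.9 -0.4]
 [-1.1 -1.4]
 [ 1.  -1.4]
 [-0.3 -0.6]
 [ 3.   0.4]
 [-0.8  0.3]
 [ 0.6  1.9]
 [-8.8  1.8]]
plate rear top chute [[-0.05683036  0.03244675]
 [-0.05623665 -0.03090383]]
[ 0.47341579 -0.06126826]
[ 0.62429745 -0.06724522]
[-3.14052436e+00  7.91250543e-05  2.83379878e+00]
```

>>> arm_command(
  gripper=[8.54,8.54,8.54,8.54,8.54],
  slide=[
    [-4,-4.5,0],
    [-8,-9,0],
    [-12,-13.4,0],
    [-16,-17.9,0],
    [-20,-22.4,0],
  ],
  turn=[
    [0,0,0],
    [0,0,0],
    [0,0,0],
    [0,0,0],
    [0,0,0],
  ],
)

```text
clock: 0.72
position: [0.3126, 0.3196, 0.2312]
tool_rot: [-3.142, 0.0, 2.834]
force: [1.7, 0.5, -0.2]
grip_width: 0.0854
```

>>> arm_command(
  gripper=[8.54,8.54,8.54,8.54,8.54],
  slide=[
    [-4,-4.5,0],
    [-8,-9,0],
    [-12,-13.4,0],
    [-16,-17.9,0],
    [-20,-22.4,0],
  ],
  turn=[
    [0,0,0],
    [0,0,0],
    [0,0,0],
    [0,0,0],
    [0,0,0],
  ],
)

```text
clock: 1.35
position: [0.4353, 0.0456, 0.2314]
tool_rot: [3.141, 0.0, 2.834]
force: [1.4, 1.5, 0.6]
grip_width: 0.0853
```

>>> arm_command(
  gripper=[8.54,8.54,8.54,8.54,8.54],
  slide=[
    [-2.7,-3,0],
    [-5.4,-6,0],
    [-8,-8.9,0],
    [-8,-8.9,0],
    [-8,-8.9,0],
  ],
  turn=[
    [0,0,-5],
    [0,0,-10],
    [0,0,-15.4],
    [0,0,-15.4],
    [0,0,-15.4],
  ],
)

```text
clock: 1.98
position: [0.4837, -0.0612, 0.2311]
tool_rot: [3.141, -0.001, 3.102]
force: [0.1, 0.4, 1.3]
grip_width: 0.0856
```

```bash
cat > st.py <<'E'
from h import *
s=np.load("ch.npy"); o=bot.observe(); c,n=np.cos(s[2]),np.sin(s[2]); R=np.array([[c,-n],[n,c]])
print("chute mm",((o["position"][:2]-s[:2])@R*1000).round(1),"z",o["position"][2].round(4),"yaw off",(o["tool_rot"][2]-s[2]-np.pi)%(2*np.pi),o["force"].round(1),o["clock"])
E
python3 st.py
```

```text
chute mm [-82.7  50.5] z 0.2311 yaw off 6.282925372552273 [0.1 0.4 1.3] 1.975
```

>>> arm_command(
  gripper=[8.54,8.54,8.54,8.54,8.54],
  slide=[
    [0,0,5],
    [0,0,10],
    [0,0,14],
    [0,0,16.5],
    [0,0,16.5],
  ],
  turn=[
    [0,0,0],
    [0,0,0],
    [0,0,0],
    [0,0,0],
    [0,0,0],
  ],
)

```text
clock: 2.6
position: [0.4829, -0.0606, 0.0652]
tool_rot: [3.141, -0.003, 3.103]
force: [-0.2, 0.1, 0.0]
grip_width: 0.0853
```

```bash
python3 st.py
python3 - <<'E'
from h import *
im=vision.grab_frame("side")[120:230,210:420]; cv2.imwrite("pics/s1.png",cv2.resize(im,None,fx=3.8,fy=3.8,interpolation=cv2.INTER_CUBIC))
E
```

```text
chute mm [-83.5  51.1] z 0.0652 yaw off 0.0014061254984669702 [-0.2  0.1  0. ] 2.6
```

View pics/s1.png

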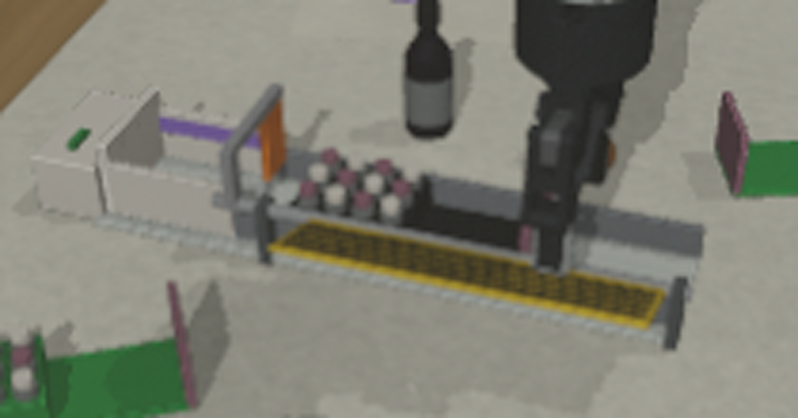

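The near finger stands over the pedal (about (550,265)), just behind the plate (525,238), and the gate is shut. Next I press down in stages and watch the force.

>>> arm_command(
  gripper=[8.54,8.54,8.54],
  slide=[
    [0,0,1.5],
    [0,0,3],
    [0,0,3],
  ],
  turn=[
    [0,0,0],
    [0,0,0],
    [0,0,0],
  ],
)

```text
clock: 3.02
position: [0.4837, -0.0615, 0.0355]
tool_rot: [3.142, -0.001, 3.103]
force: [0.5, 0.0, 0.9]
grip_width: 0.0858
```

>>> arm_command(
  gripper=[8.54,8.54,8.54,8.54],
  slide=[
    [0,0,1],
    [0,0,1.7],
    [0,0,1.7],
    [0,0,1.7],
  ],
  turn=[
    [0,0,0],
    [0,0,0],
    [0,0,0],
    [0,0,0],
  ],
)

```text
clock: 3.52
position: [0.4841, -0.0616, 0.0194]
tool_rot: [-3.142, -0.0, 3.102]
force: [-0.4, -0.1, 1.8]
grip_width: 0.0853
```

```bash
python3 st.py
python3 - <<'E'
from h import *
im=vision.grab_frame("side")[120:230,210:420]; cv2.imwrite("pics/s2.png",cv2.resize(im,None,fx=3.8,fy=3.8,interpolation=cv2.INTER_CUBIC))
E
```

```text
chute mm [-82.3  50.1] z 0.0194 yaw off 0.0004921978080378864 [-0.4 -0.1  1.8] 3.525
```

View pics/s2.png

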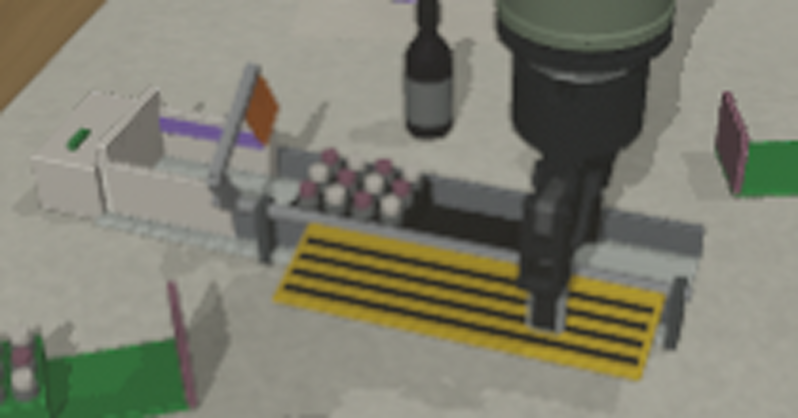

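```bash
cat > ang.py <<'E'
from h import *
import sys
s=np.load("ch.npy"); c,n=np.cos(s[2]),np.sin(s[2]); ex=np.array([c,n,0]);ey=np.array([-n,c,0]); O=np.array([s[0],s[1],0])
a=list(map(float,sys.argv[1:]))
for X,Y,x in zip(a[::3],a[1::3],a[2::3]):
    o,d=ray("side",(210+X/3.8,120+Y/3.8)); d=d[0]
    P=o+d*((x/1e3-(o-O)@ex)/(d@ex)); print("y,z",(P-O)@ey,P[2],"gate",.35-np.arctan2(P[2]-.04,(P-O)@ey-.046))
E
python3 ang.py 643 378 -145 276 300 85
```

```text
y,z 0.10843663769753367 0.022614164235523204 gate 0.6215760725959358
y,z 0.10848537559168836 0.022566029197186532 gate 0.6220893442179094
```

>>> arm_command(
  gripper=[8.54,8.54,8.54,8.54,8.54],
  slide=[
    [0,0,0.35],
    [0,0,0.35],
    [-0.6,0,0.35],
    [-1.2,0,0.35],
    [-1.8,0,0.35],
  ],
  turn=[
    [0,0,0],
    [0,0,0],
    [0,0,0],
    [0,0,0],
    [0,0,0],
  ],
)

```text
clock: 4.2
position: [0.5024, -0.0622, 0.0158]
tool_rot: [3.142, -0.0, 3.103]
force: [-3.1, 0.2, 3.8]
grip_width: 0.0855
```

>>> arm_command(
  gripper=[8.54,8.54,8.54,8.54,8.54],
  slide=[
    [-0.7,0,0],
    [-1.4,0,0],
    [-2.1,0,0],
    [-2.8,0,0],
    [-3.5,0,0],
  ],
  turn=[
    [0,0,0],
    [0,0,0],
    [0,0,0],
    [0,0,0],
    [0,0,0],
  ],
)

```text
clock: 4.82
position: [0.5369, -0.0637, 0.0157]
tool_rot: [3.142, -0.001, 3.102]
force: [-5.6, 0.4, 4.8]
grip_width: 0.0854
```

```bash
python3 st.py
python3 - <<'E'
from h import *
im=vision.grab_frame("side")[120:230,210:420]; cv2.imwrite("pics/s3.png",cv2.resize(im,None,fx=3.8,fy=3.8,interpolation=cv2.INTER_CUBIC))
E
```

```text
chute mm [-29.5  50.1] z 0.0157 yaw off 0.0003498411633446885 [-5.6  0.4  4.8] 4.825
```

View pics/s3.png

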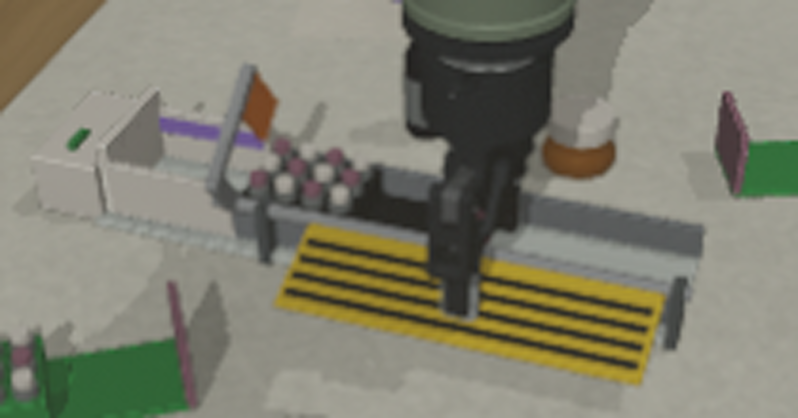

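The rack moves with the finger, the block front is just reaching the gate, and the gate is well clear above it.

>>> arm_command(
  gripper=[8.54,8.54,8.54,8.54,8.54],
  slide=[
    [-0.8,0,0],
    [-1.6,0,0],
    [-2.4,0,0],
    [-3.2,0,0],
    [-4.0,0,0],
  ],
  turn=[
    [0,0,0],
    [0,0,0],
    [0,0,0],
    [0,0,0],
    [0,0,0],
  ],
)

```text
clock: 5.5
position: [0.5775, -0.0652, 0.0158]
tool_rot: [-3.142, -0.0, 3.103]
force: [-3.0, 0.6, 1.2]
grip_width: 0.0854
```

>>> arm_command(
  gripper=[8.54,8.54,8.54,8.54,8.54],
  slide=[
    [-0.8,0,0],
    [-1.6,0,0],
    [-2.4,0,0],
    [-3.2,0,0],
    [-3.8,0,0],
  ],
  turn=[
    [0,0,0],
    [0,0,0],
    [0,0,0],
    [0,0,0],
    [0,0,0],
  ],
)

```text
clock: 6.12
position: [0.6155, -0.0667, 0.0158]
tool_rot: [-3.142, 0.0, 3.103]
force: [-2.4, 1.8, 2.3]
grip_width: 0.0851
```

```bash
python3 st.py
python3 - <<'E'
from h import *
im=vision.grab_frame("side")[120:230,210:420]; cv2.imwrite("pics/s4.png",cv2.resize(im,None,fx=3.8,fy=3.8,interpolation=cv2.INTER_CUBIC))
E
```

```text
chute mm [49.2 50.2] z 0.0158 yaw off 0.0005450353810143582 [-2.4  1.8  2.3] 6.125
```

View pics/s4.png

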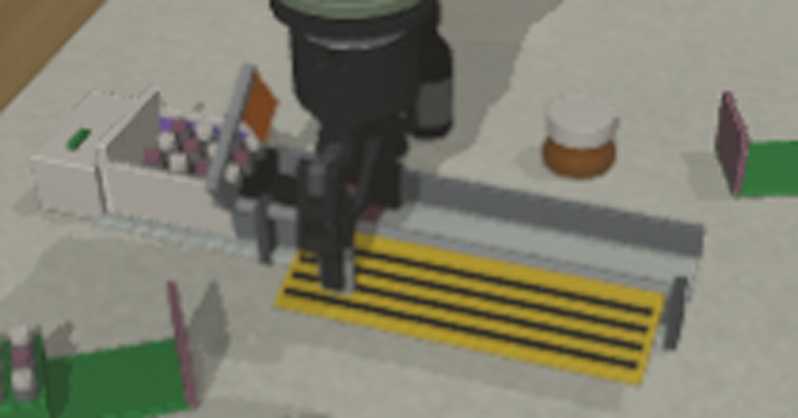

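The gate is still open, the block is in the bay, and about 10 mm remains to the stop. I'll creep until the force rises.

>>> arm_command(
  gripper=[8.54,8.54,8.54,8.54],
  slide=[
    [-0.3,0,0],
    [-0.6,0,0],
    [-0.8,0,0],
    [-0.8,0,0],
  ],
  turn=[
    [0,0,0],
    [0,0,0],
    [0,0,0],
    [0,0,0],
  ],
)

```text
clock: 6.68
position: [0.6232, -0.067, 0.0158]
tool_rot: [-3.142, 0.0, 3.103]
force: [-2.0, 0.7, 2.7]
grip_width: 0.0852
```

>>> arm_command(
  gripper=[8.54,8.54],
  slide=[
    [-0.2,0,0],
    [-0.2,0,0],
  ],
  turn=[
    [0,0,0],
    [0,0,0],
  ],
)

```text
clock: 6.92
position: [0.625, -0.0671, 0.0158]
tool_rot: [3.142, -0.0, 3.102]
force: [-4.5, 1.5, 4.6]
grip_width: 0.0855
```

>>> arm_command(
  gripper=[8.54,8.54],
  slide=[
    [-0.2,0,0],
    [-0.2,0,0],
  ],
  turn=[
    [0,0,0],
    [0,0,0],
  ],
)

```text
clock: 7.18
position: [0.6251, -0.0673, 0.0156]
tool_rot: [3.141, -0.004, 3.102]
force: [-15.4, 2.1, 12.6]
grip_width: 0.0854
```

>>> arm_command(
  gripper=[8.54,8.54],
  slide=[
    [-0.1,0,0],
    [-0.1,0,0],
  ],
  turn=[
    [0,0,0],
    [0,0,0],
  ],
)

```text
clock: 7.42
position: [0.6251, -0.0672, 0.0156]
tool_rot: [3.141, -0.006, 3.101]
force: [-22.8, 3.2, 19.0]
grip_width: 0.0852
```

Contact with the stop is clear: the finger stalled and the force went from 4 to 23 N. Next I back off, then raise slowly.

>>> arm_command(
  gripper=[8.54,8.54,8.54,8.54],
  slide=[
    [0.3,0,0],
    [0.7,0,0],
    [1.3,0,0],
    [1.3,0,0],
  ],
  turn=[
    [0,0,0],
    [0,0,0],
    [0,0,0],
    [0,0,0],
  ],
)

```text
clock: 7.92
position: [0.6147, -0.0667, 0.0159]
tool_rot: [3.142, -0.0, 3.103]
force: [-1.1, 1.2, 1.7]
grip_width: 0.0859
```

>>> arm_command(
  gripper=[8.54,8.54,8.54,8.54,8.54],
  slide=[
    [0,0,-1],
    [0,0,-2],
    [0,0,-3],
    [0,0,-4.2],
    [0,0,-5.4],
  ],
  turn=[
    [0,0,0],
    [0,0,0],
    [0,0,0],
    [0,0,0],
    [0,0,0],
  ],
)

```text
clock: 8.55
position: [0.615, -0.0667, 0.0707]
tool_rot: [3.142, 0.0, 3.103]
force: [0.2, -0.2, -0.4]
grip_width: 0.0853
```

>>> arm_command(
  gripper=[8.54,8.54,8.54,8.54,8.54],
  slide=[
    [0,0,-3],
    [0,0,-6],
    [0,0,-10],
    [3,0,-14],
    [7,0,-14],
  ],
  turn=[
    [0,0,0],
    [0,0,0],
    [0,0,0],
    [0,0,0],
    [0,0,0],
  ],
)

```text
clock: 9.18
position: [0.5456, -0.0641, 0.2127]
tool_rot: [3.141, 0.005, 3.102]
force: [0.1, -0.4, -0.8]
grip_width: 0.0851
```

>>> arm_command(
  gripper=[8.54,8.54,8.54,8.54,8.54],
  slide=[
    [5,2,0],
    [9,6,0],
    [12,10,0],
    [12,15,0],
    [12,15,0],
  ],
  turn=[
    [0,0,0],
    [0,0,0],
    [0,0,0],
    [0,0,0],
    [0,0,0],
  ],
)

```text
clock: 9.8
position: [0.4308, 0.0939, 0.2104]
tool_rot: [3.14, 0.001, 3.108]
force: [0.2, -0.0, 0.2]
grip_width: 0.0854
```

```bash
python3 st.py
python3 - <<'E'
from h import *
a=vision.grab_frame("side")[120:230,210:420]; t=vision.grab_frame("top"); cv2.imwrite("pics/t5f.png",t)
a=cv2.resize(a,None,fx=3.0,fy=3.0,interpolation=cv2.INTER_CUBIC)
b=cv2.resize(cv2.rotate(t[60:285,320:420],cv2.ROTATE_90_CLOCKWISE),(630,270),interpolation=cv2.INTER_CUBIC)
cv2.imwrite("pics/c5.png",np.vstack([a,b[:, :]]))
E
```

```text
chute mm [-141.7  203.3] z 0.2104 yaw off 0.005521779777907465 [ 0.2 -0.   0.2] 9.8
```

View pics/c5.png

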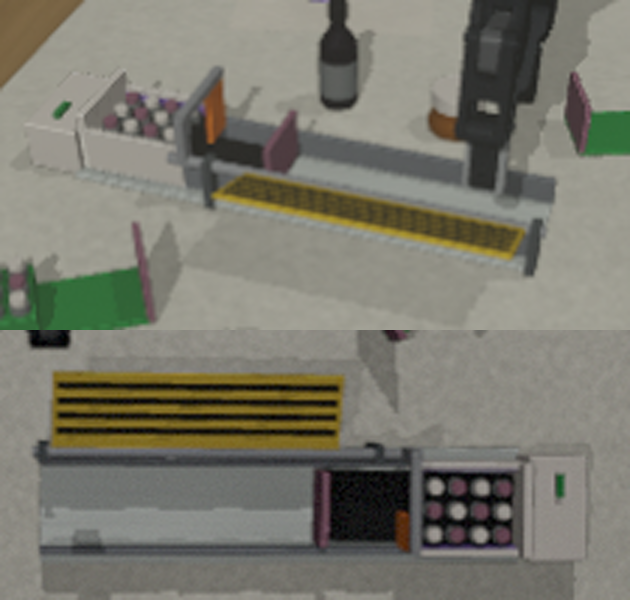

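Run:
```python
from h import *
im=cv2.imread("pics/t5f.png").astype(int)
s=np.load("ch.npy"); c,n=np.cos(s[2]),np.sin(s[2]); R=np.array([[c,-n],[n,c]])
m=(im[:,:,2]-im[:,:,1]); print(m[164:180,374:400].mean(1).round(1))
for row in(170,171,172,173): print(row,(plane("top",[(387,row)],.056)[0,:2]-s[:2])@R)
o=cv2.imread("pics/top0.png").astype(int); m=o[:,:,2]-o[:,:,1]; print(m[216:232,374:400].mean(1).round(1))
```

```text
[-0.5 -1.2  5.4 21.5 29.2 27.1 19.3 17.5 11.5 -0.  -3.1 -3.1 -2.8 -2.7
 -2.8 -3.1]
170 [ 0.06783323 -0.00074122]
171 [ 0.06558242 -0.00073495]
172 [ 0.06333268 -0.00072873]
173 [ 0.061084   -0.00072258]
[ 0.  -0.2 -1.  -0.9 -0.9 -0.1 11.8 24.4 30.  24.1  3.3 -2.3 -3.7 -3.1
 -2.9 -3. ]
```

```bash
python3 -c "
from workcell import job_done
print(job_done())"
```

```text
the job is handed in; nothing more can be done
None
```

I pressed the pedal with one fingertip, pushed the rack home with the other, then backed off and let the gate shut behind the cartridges. The job is handed in at about 10 s on the clock; no verdict was reported.

- **Gate open:** the picture gave about 0.62 rad. I pressed 3.5 mm further before pushing, for an estimated 0.67–0.70. I saw no sign of the gate touching the rack.
- **Rack home:** the finger stalled against the stop and the push force rose to 23 N. That puts the rack at about x 70 mm.
- **Last pictures:** the gate is shut over the low deck, and the block is in the bay. The rack looks flat, and the arm is clear with force near 0.
- **Other objects:** the bottle and jar look unmoved in the side view. I did not measure them or the pen after the push, but the arm stayed well away from them.
- **One weaker check:** the top-view reading of the plate is blurred by its visible rear face. Read at the plate's top edge it gives about 68 mm, but taking the lower part of the smear would give about 63 mm. I trusted the 70 mm from the stall.

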